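# Change over a soldering fixture and torque its clamp

### The arm

A 6-joint arm with a two-finger parallel gripper is mounted at the origin on the work surface. World frame = base frame: x ahead of the robot, y to its left, z up, the work surface at z = 0. Lengths are in mm, angles in rad, forces in N, time in s.
With the tool pointing down it reaches from about 250 to 775 mm from the base axis. Payload 8.9 kg.
Tool frame: the origin (TCP) lies midway between the tips of the shut fingers; the grasp point (between the pads) lies 19 mm behind it; z points along the fingers, y is the line along which they close (so a half turn about z gives the same grasp; the last joint's range is limited). The gripper opens to 85 mm and grips with 20 to 120 N. Pads are 22 mm wide; open, the fingers measure 114 mm over their backs; the gripper's body (76 mm by 85 mm) begins 54 mm behind the grasp point. The pads swing forward as they close: fully open they stand 13 mm farther back than shut.
Start: joints at [1.035, 0.291, -0.153, 1.127, 0, 1.431], TCP at [202.89, 484.21, 231.305] pointing down, gripper open.
Joint ranges: [-2.52, 2.52], [-0.91, 1.74], [-1.3, 1.37], [-1.96, 2.02], [-1.52, 1.47], [-3.14, 3.14]. Speed limits (rad/s): [2.22, 2.22, 2.79, 3.14, 3.14, 3.14].

### API

Orientations are given as [roll, pitch, yaw] about the fixed x, y, z axes, in that order (R = Rz(yaw) Ry(pitch) Rx(roll)).
In Python, from rig import bot gives the robot as it stands. Calls block until the motion is done:
- bot.move_pose(position, orientation): joint-space move of the TCP to a pose.
- bot.movel(position, rotation=None, max_speed=150): straight line of the TCP; rotation=None keeps the orientation; max_speed is the mean speed in mm/s.
- bot.set_joints(angles): joint-space move.
- bot.open() and bot.grab(f_grip=None): open the fingers fully, or close them until they stop; f_grip is the grip in N (None keeps the last).
- bot.wait(seconds).
- bot.solve_ik(position, orientation): joint angles nearest the present ones, or None.
- bot.read_camera(name): name is "scene" or "side" or "wrist"; returns (picture, depth): 480x640x3 uint8, red, green, blue; 480x640 float32, mm along the optical axis (not along the pixel's ray), 0 where there is no reading.
- bot.get_calibration(name): a dict with "mtx" (3x3 intrinsics, pixels), "xyz" and "attitude" of the camera in the world; the wrist camera has in their place "mount" (4x4, takes a point from camera to tool coordinates, whose origin is the TCP and whose axes are the flange's). Camera axes: x right, y up, looking along -z (the intrinsics and any distortion apply to the point x, -y, -z); pixel columns grow to the right and rows downward; lengths in mm; the calibration is good to about 2 mm. A picture is of the moment at which its call begins: read the wrist's pose just before it. get_calibration takes no time and is no camera call.
A pose or a line that the arm cannot do raises bot.MotionError and nothing moves.
- bot.job_done(): hands the job in; it is judged then, once.
Readings, each from a call of its own:
- bot.get_clock(): time.
- bot.get_q(): joint angles.
- bot.get_dq(): joint speeds.
- bot.get_joint_efforts(): joint torques, N m.
- bot.get_tcp_pos(): TCP position.
- bot.get_ee_rot(): TCP orientation.
- bot.get_ft_force(): force on the tool from outside, world axes, zero at the start.
- bot.get_moment(): the same for the moment, N m.
- bot.get_finger_gap(): finger opening in mm.
- bot.get_grasp_force(): force on a finger pad.
Only numpy, scipy, OpenCV 4.12 (cv2) and the standard library are available. Lean on these libraries where they do the work, as an engineer would, in place of code of your own. Each camera call takes 0.05 s, during which the arm holds its last target. There are 200 camera calls.

### The job

Change over the soldering fixture: back off its torque knob anticlockwise to raise the clamp strip, draw out the finished boards that are in it and stand them upright in the shallow tray. Then load every new board from the mat, one to a nest, terminal block at the open side: slide it under the strip and push it fully home, back edge flat against the fence and right edge against its nest's stop block. When all are home, turn the knob clockwise until the clamp is hard down and the clutch has slipped by at least one click, and leave the other things on the bench where they are.

Things in the scene. Friction and masses are not known exactly. Their poses are not given: they have to be found in the camera images.
- fixture: soldering fixture, fixed: aluminium plate 170 (x) x 300 (y) x 10 mm; origin centre of underside, +x to its steel back fence (stop face at x=20, top z=24 mm), -x its open side. Three steel stop blocks, 16 (x) x 8 (y) mm, centred at x=-12, top z=24; their +y faces at y=-121, -25, 71 mm are the side stops: a nest lies on the +y side of each block, with 42 mm free from a seated board to the next block
- nest1 (a point): nest at the fixture's -y end: the corner where fence face and stop block face would meet in plan, 19 mm above the bench (mid thickness of a seated board); axes as the fixture's. A board is home when its back right corner is at this point and it is square to the fixture
- nest2 (a point): the same corner of the middle nest
- nest3 (a point): the same corner of the nest at the fixture's +y end
- lip (a point): middle of the underside of the clamp strip's lip. The strip runs all along the fence, the lip overhangs the nests from fixture x=14 to 20 mm (this point x=17). Underside 23.8 mm above the bench with the screw at 0, 0.85 mm lower per rad; top 12 mm above that. A seated board's top is at 20 mm: put it down in front of the lip, slide it under
- clamp_screw (a joint): turn of the clamp screw, rad: grows clockwise seen from above; 0 strip fully raised (its stop), 4.6 strip hard down on the boards, where it stops. It starts at 3.2 to 4.2, too low to load boards; turns with the knob, 0.03 N m
- clutch (a joint): slip of the knob's clutch, rad: how far the knob has turned on past its screw. 0 at the start; grows only when the knob is turned clockwise with over 0.12 N m, that is once the screw is at its stop; one click is 0.35 rad. Turned anticlockwise the knob takes the screw along and loosens it
- knob_grip (a point): middle of the torque knob, on its vertical axis, 62 mm above the bench, behind the middle of the fence: black fluted cylinder, 36 mm diameter, from 50 to 74 mm, always at that height. Below it a 42 mm collar, part of the screw (46 to 50 mm), on a fixed bridge. White marks on knob and collar move apart as the clutch slips
- board1: green circuit board 60 (x) x 46 (y) x 2 mm on four white 8 mm feet, 90 g; origin mid-plan at the bottom of the feet. -x edge (front): grey terminal block 10 x 30 mm, z 10 to 20 mm; +x edge is the back, -y the right. Centre: black transformer with gold band, 24 (x) x 22 (y) mm, z 10 to 32: grip it across y. Two capacitors behind it, to z 21. On the dark 3 mm mat; may be absent
- board2: a board just like board1; may be absent
- board3: a board just like board1; may be absent
- board1_corner (a point): the back right corner of board1 (board frame x=30, y=-23, z=9 mm)
- board2_corner (a point): the back right corner of board2 (board frame x=30, y=-23, z=9 mm)
- board3_corner (a point): the back right corner of board3 (board frame x=30, y=-23, z=9 mm)
- done1: finished board, just like board1, that starts home in nest 1 with its back margin under the strip; may be absent
- done2: finished board, just like board1, that starts home in nest 2 with its back margin under the strip; may be absent
- done3: finished board, just like board1, that starts home in nest 3 with its back margin under the strip; may be absent
- tray_in (a point): middle of the inner floor of the shallow black tray for finished boards, 4 mm above the bench; fixed. Outside 200 (x) x 130 (y) x 16 mm, walls 4 mm, open on top; axes along its sides. It holds two boards, one at x=-47 and one at x=47 mm
- heatsink: bystander: small finned aluminium heatsink, 30 x 24 x 20 mm, on the mat; origin centre of its underside
- spool: bystander: spool of solder, 64 mm diameter, 53 mm high; origin centre of its underside
- jar: bystander: small glass jar, 56 mm diameter, 65 mm high; origin centre of its underside
- flux_bottle: bystander: small amber bottle, 28 mm diameter, 65 mm high; origin centre of its underside
- tweezers: bystander: steel tweezers, 120 mm long, 7 mm high, lying flat; origin under its middle
- driver: bystander: screwdriver, about 150 mm long, lying; origin under its middle

How it is judged:
By the outcome, as a careful person would: the job done as asked, in the order asked, and still so for the second after the job is handed in, with the robot touching nothing.
Of done1, done2, done3 only 1 to 2 are there at a start; the rules pass over those that are not, and their reading is None.
Of board1, board2, board3 only 2 to 3 are there at a start; the rules pass over those that are not, and their reading is None.
At some moment in a run one of board1, board2, board3 may be knocked a few centimetres aside while the robot is not near it.
Once in a run the grip may slacken for a moment while it holds something.
It also fails if it takes over 210 s, if anything falls off the work surface, if the arm or the gripper's body presses on something with over 40 N, if the wrist force passes 120 N, or if a joint passes its speed limit or range.

## Working session

There is one attempt and no reset: what is moved stays moved. The work goes in short steps, each a Python script; the robot and the scene stay as the last script left them, time stands still between calls to the robot, and variables do not carry over. Pictures are saved under pics/ and viewed, at most 14 in all, crops included, and the job is handed in when it is done.

```bash
ls; mkdir -p pics
cat > h.py <<'E'
import numpy as np, cv2
from rig import bot
from scipy.spatial.transform import Rotation as R
E
python3 - <<'E'
from h import *
for n in ["scene","side","wrist"]:
    p,d=bot.read_camera(n); cv2.imwrite(f"pics/{n}0.png",p[:,:,::-1]); np.save(f"pics/{n}0.npy",d)
    print(n,bot.get_calibration(n))
print(bot.get_tcp_pos(),bot.get_ee_rot(),bot.get_clock())
E
```

```text
pics
rig.py
scene {'mtx': array([[506.28209137,   0.        , 324.02810279],
       [  0.        , 506.28209137, 232.44837075],
       [  0.        ,   0.        ,   1.        ]]), 'xyz': array([ 938.96969135, -482.35152518, 1019.52173051]), 'attitude': array([0.59911163, 0.01014164, 0.62794488])}
side {'mtx': array([[480.51066728,   0.        , 318.95951031],
       [  0.        , 480.51066728, 247.25327059],
       [  0.        ,   0.        ,   1.        ]]), 'xyz': array([ 515.43416638, -862.5786509 ,  589.69067593]), 'attitude': array([ 1.03266906,  0.01858278, -0.06257906])}
wrist {'mtx': array([[418.19764619,   0.        , 324.92904268],
       [  0.        , 418.19764619, 244.98316126],
       [  0.        ,   0.        ,   1.        ]]), 'mount': array([[ 9.22150935e-04,  9.52132655e-01,  3.05683752e-01,
         7.83385500e+01],
       [ 9.99999570e-01, -8.48291683e-04, -3.74453418e-04,
        -2.12780116e-01],
       [-9.72203427e-05,  3.05683966e-01, -9.52133028e-01,
        -1.41764743e+02],
       [ 0.00000000e+00,  0.00000000e+00,  0.00000000e+00,
         1.00000000e+00]])}
[202.72888945 483.92062902 230.87060257] [-3.14060268e+00 -1.70912978e-04  2.74473178e+00] 0.15
```

View pics/scene0.png

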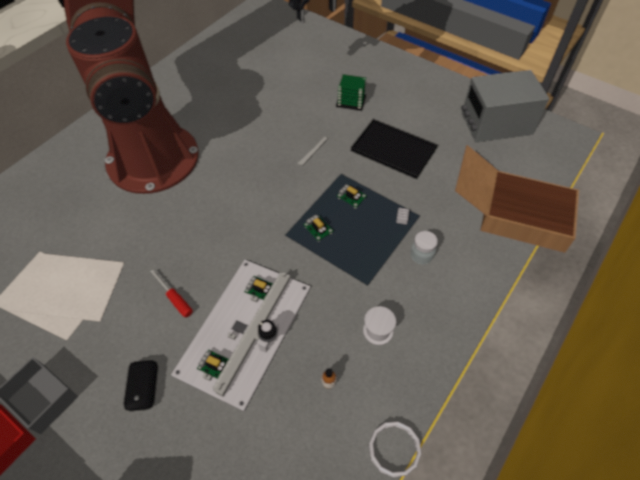

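View pics/side0.png

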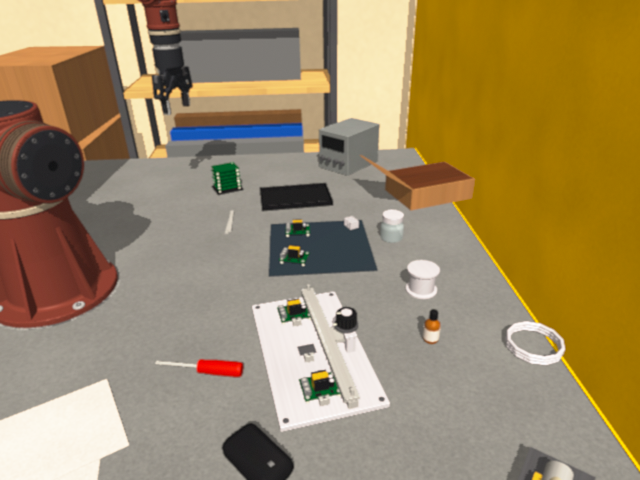

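The scene shows finished boards in the two end nests (258,287 and 212,362), with the middle nest empty. There are two new boards on the mat (350,195 and 318,226), the tray at (395,148) and the knob at (267,327). Next I'll get rough positions and then wrist views.

```bash
cat >> h.py <<'E'
def campose(n, pose=None):
    c=bot.get_calibration(n)
    if n=="wrist":
        p,r=pose; T=c["mount"]; Rt=R.from_euler('xyz',r).as_matrix()
        return c["mtx"],np.array(p)+Rt@T[:3,3],Rt@T[:3,:3]
    return c["mtx"],np.array(c["xyz"]),R.from_euler('xyz',c["attitude"]).as_matrix()
def ray(cp,uv):
    K,t,Rm=cp; uv=np.atleast_2d(uv).astype(float)
    d=np.c_[(uv[:,0]-K[0,2])/K[0,0],-(uv[:,1]-K[1,2])/K[1,1],-np.ones(len(uv))]
    return t,d@Rm.T
def onz(cp,uv,z):
    t,d=ray(cp,uv); return t+d*((z-t[2])/d[:,2])[:,None]
def proj(cp,P):
    K,t,Rm=cp; c=(np.atleast_2d(P)-t)@Rm
    return np.c_[K[0,2]+K[0,0]*c[:,0]/-c[:,2],K[1,2]-K[1,1]*c[:,1]/-c[:,2]]
def cloud(cp,d):
    v,u=np.mgrid[:480,:640]; t,r=ray(cp,np.c_[u.ravel(),v.ravel()])
    return (t+r*d.ravel()[:,None]).reshape(480,640,3)
def snap(name,n="wrist"):
    pose=(bot.get_tcp_pos(),bot.get_ee_rot()); p,d=bot.read_camera(n)
    cv2.imwrite(f"pics/{name}.png",p[:,:,::-1]); np.savez(f"pics/{name}.npz",p=p,d=d,pos=pose[0],rot=pose[1])
    return p,d,campose(n,pose)
def load(name,n="wrist"):
    f=np.load(f"pics/{name}.npz"); return f["p"],f["d"],campose(n,(f["pos"],f["rot"]))
E
python3 - <<'E'
from h import *
s=campose("scene");e=campose("side")
S=dict(fixcorn=[[174,374],[243,406],[309,287],[245,262]],knob=[[267,326]],b=[[258,284],[212,358],[350,190],[317,222]],tray=[[378,122],[437,148],[417,175],[351,149]],mat=[[343,176],[419,216],[368,282],[287,234]],hs=[[402,215]],tw=[[313,150]],jar=[[425,245]],driver=[[172,293]])
Z=dict(fixcorn=10,knob=74,b=32,tray=16,mat=3,hs=20,tw=5,jar=30,driver=10)
for k in S: print(k,onz(s,S[k],Z[k])[:,:2].round().tolist())
S=dict(fixcorn=[[282,426],[386,403],[335,293],[253,303]],knob=[[346,314]],b=[[293,302],[320,376],[298,222],[293,248]],tray=[[260,186],[331,183],[331,207],[262,209]])
for k in S: print(k,onz(e,S[k],Z[k])[:,:2].round().tolist())
E
```

```text
fixcorn [[482.0, -390.0], [638.0, -356.0], [586.0, -70.0], [425.0, -105.0]]
knob [[592.0, -217.0]]
b [[497.0, -139.0], [531.0, -324.0], [512.0, 199.0], [503.0, 72.0]]
tray [[431.0, 459.0], [614.0, 467.0], [618.0, 353.0], [427.0, 330.0]]
mat [[458.0, 248.0], [685.0, 250.0], [685.0, 21.0], [452.0, 17.0]]
hs [[654.0, 217.0]]
tw [[339.0, 275.0]]
jar [[745.0, 166.0]]
driver [[345.0, -262.0]]
fixcorn [[480.0, -393.0], [638.0, -363.0], [587.0, -76.0], [422.0, -95.0]]
knob [[592.0, -224.0]]
b [[502.0, -128.0], [541.0, -321.0], [519.0, 198.0], [505.0, 73.0]]
tray [[412.0, 469.0], [624.0, 469.0], [611.0, 307.0], [424.0, 313.0]]
```

```bash
cat >> h.py <<'E'
def look(name,c,yaw,h=180):
    off=-(78-0.321*(h+142-15))
    tx=np.array([np.cos(yaw),np.sin(yaw)])
    p=np.array(c)+off*tx
    bot.move_pose([p[0],p[1],h],[np.pi,0,yaw]); return snap(name)
E
python3 - <<'E'
from h import *
th=0.19
for p in [[540,-230,180],[520,400,180],[550,130,180]]:
    for y in [th,th+np.pi/2,th+np.pi,th-np.pi/2]:
        q=bot.solve_ik(p,[np.pi,0,y]); print(p,round(y,2),None if q is None else np.round(q,2))
look("tray",[520,395],np.pi,200);print(bot.get_clock())
look("mat",[540,135],np.pi,200);print(bot.get_clock())
look("fixA",[545,-225],th-np.pi,220);print(bot.get_clock())
try: look("fixB",[545,-225],th,220)
except bot.MotionError as e: print(e)
print(bot.get_clock())
a=[cv2.resize(cv2.imread(f"pics/{n}.png"),(400,300)) for n in ["tray","mat","fixA","fixB"]]
cv2.imwrite("pics/m1.png",np.vstack([np.hstack(a[:2]),np.hstack(a[2:])]))
E
```

```text
[540, -230, 180] 0.19 [-0.53  0.44 -0.07  1.06  0.    2.42]
[540, -230, 180] 1.76 [-0.53  0.44 -0.07  1.06  0.    0.85]
[540, -230, 180] 3.33 [-0.53  0.44 -0.07  1.06  0.   -0.72]
[540, -230, 180] -1.38 [-0.53  0.44 -0.07  1.06  0.   -2.29]
[520, 400, 180] 0.19 [ 0.54  0.57  0.15  1.15  0.   -2.79]
[520, 400, 180] 1.76 [0.54 0.57 0.15 1.15 0.   1.93]
[520, 400, 180] 3.33 [0.54 0.57 0.15 1.15 0.   0.35]
[520, 400, 180] -1.38 [ 0.54  0.57  0.15  1.15  0.   -1.22]
[550, 130, 180] 0.19 [ 0.1   0.4  -0.13  1.04  0.    3.05]
[550, 130, 180] 1.76 [ 0.1   0.4  -0.13  1.04  0.    1.48]
[550, 130, 180] 3.33 [ 0.1   0.4  -0.13  1.04  0.   -0.09]
[550, 130, 180] -1.38 [ 0.1   0.4  -0.13  1.04  0.   -1.66]
1.3667
2.4333
3.8583
6.6167
```

View pics/m1.png

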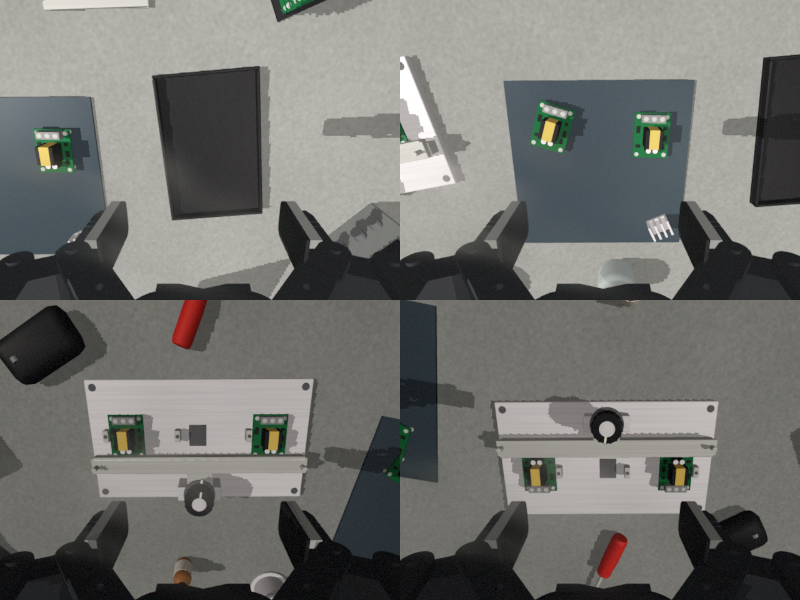

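The pictures show that boards sit in nests 1 and 3, with terminals towards the open side. Both mat boards also have their terminals towards -x. I'll measure these now.

```bash
cat >> h.py <<'E'
def boards(p,cp,z):
    """green rectangles -> centre, yaw in [-pi/2,pi/2) of the long side, size, on plane z"""
    h=cv2.cvtColor(p,cv2.COLOR_RGB2HSV); m=cv2.inRange(h,(45,110,30),(85,255,255))
    m=cv2.morphologyEx(m,cv2.MORPH_CLOSE,np.ones((25,25),np.uint8))
    out=[]
    for c in cv2.findContours(m,0,cv2.CHAIN_APPROX_NONE)[0]:
        if cv2.contourArea(c)<1500: continue
        w=onz(cp,c[:,0,:],z)[:,:2].astype(np.float32)
        (cx,cy),(a,b),ang=cv2.minAreaRect(w)
        ang=np.radians(ang)
        if a<b: a,b,ang=b,a,ang+np.pi/2
        ang=(ang+np.pi/2)%np.pi-np.pi/2
        out.append((round(cx,1),round(cy,1),round(ang,3),round(a,1),round(b,1),np.round(c[:,0].mean(0)).tolist()))
    return out
E
python3 - <<'E'
from h import *
for n,hs in [("fixA",[(184,174),(612,174),(210,382),(590,380)]),("fixB",[(204,216),(624,216),(214,392),(600,390)])]:
    p,d,cp=load(n); g=cv2.cvtColor(p,cv2.COLOR_RGB2GRAY); W=[]
    for u,v in hs:
        c=g[v-12:v+13,u-12:u+13]; yy,xx=np.nonzero(c<c.max()*0.55)
        w=onz(cp,[[u-12+xx.mean(),v-12+yy.mean()]],10)[0,:2]; W.append(w); print(n,len(xx),w.round(1))
    W=np.array(W); print("centre",W.mean(0).round(1), [np.linalg.norm(W[i]-W[j]).round(1) for i,j in ((0,1),(2,3),(0,2),(1,3))],
      [np.arctan2(*(W[j]-W[i])[::-1]).round(4) for i,j in ((0,1),(2,3),(0,2),(1,3))])
    print(boards(p,cp,20))
    C=cloud(cp,d)
    u,v=(396,870-600+0) if n=="fixA" else (208*2+0,270)
    u,v=(396,270) if n=="fixA" else (416,336); print("sq",C[v-4:v+5,u-4:u+5].reshape(-1,3).mean(0).round(1))
    # knob: points z 66..80
    K=C[(C[...,2]>68)&(C[...,2]<82)&(d>0)]; K=K[np.hypot(K[:,0]-592,K[:,1]+220)<40]; print("knob",len(K),K[:,2].mean().round(1),cv2.minEnclosingCircle(K[:,:2].astype(np.float32)))
p,d,cp=load("mat"); print("mat",boards(p,cp,13)); C=cloud(cp,d); print(C[240,250:400:50].round(1))
p,d,cp=load("tray"); print("tray",boards(p,cp,13))
g=p.max(2); m=((g<60)&(cloud(cp,d)[...,2]<40)).astype(np.uint8); m=cv2.morphologyEx(m,cv2.MORPH_OPEN,np.ones((9,9)))
for c in cv2.findContours(m,0,cv2.CHAIN_APPROX_NONE)[0]:
    x,y,w,h=cv2.boundingRect(c)
    if cv2.contourArea(c)>8000 and 250<x+w/2<500 and y+h/2<330: print("trayrect",(x,y,w,h),cv2.minAreaRect(onz(cp,c[:,0],16)[:,:2].astype(np.float32)))
E
```

```text
fixA 75 [ 516.8 -349.6]
fixA 4 [448.8   5.3]
fixA 87 [ 703.2 -317.6]
fixA 0 [nan nan]
centre [nan nan] [np.float64(361.4), np.float64(nan), np.float64(189.1), np.float64(nan)] [np.float64(1.7602), np.float64(nan), np.float64(0.1701), np.float64(nan)]
[(500.7, -141.9, np.float64(0.197), 54.3, 45.2, [431.0, 214.0])]
sq [ 550.  -161.5   32. ]
knob 1581 73.0 ((592.2261352539062, -220.06057739257812), 18.77005958557129)
fixB 100 [ 543.9 -118.5]
fixB 0 [nan nan]
fixB 0 [nan nan]
fixB 8 [ 435.3 -536.6]
centre [nan nan] [np.float64(nan), np.float64(nan), np.float64(nan), np.float64(nan)] [np.float64(nan), np.float64(nan), np.float64(nan), np.float64(nan)]
[]
sq [ 470.5 -328.1    8.9]
knob 2010 73.1 ((592.9046020507812, -219.92648315429688), 18.678421020507812)
mat [(516.6, 198.4, np.float64(-0.023), 60.0, 46.2, [402.0, 215.0]), (506.2, 70.5, np.float64(-0.294), 59.9, 46.2, [242.0, 202.0])]
[[536.7  74.7  12.5]
 [539.7 115.3   2.5]
 [540.1 157.9   1. ]]
tray [(516.3, 199.8, np.float64(-0.024), 59.6, 46.5, [91.0, 234.0])]
trayrect (247, 120, 126, 170) ((492.9107971191406, 375.86676025390625), (152.72569274902344, 70.82556915283203), 46.198509216308594)<stdin>:6: RuntimeWarning: Mean of empty slice.
  ret = ret.dtype.type(ret / rcount)
```

```bash
sed -i 's/(45,110,30),(85,255,255)/(45,90,18),(88,255,255)/' h.py
python3 - <<'E'
from h import *
for n,hs in [("fixA",[(147,139),(490,139),(168,306),(472,304)]),("fixB",[(163,173),(499,173),(171,314),(480,312)])]:
    p,d,cp=load(n); g=cv2.cvtColor(p,cv2.COLOR_RGB2GRAY); W=[]
    for u,v in hs:
        c=g[v-10:v+11,u-10:u+11]; yy,xx=np.nonzero(c<c.max()*0.55)
        w=onz(cp,[[u-10+xx.mean(),v-10+yy.mean()]],10)[0,:2]; W.append(w); print(n,len(xx),w.round(1))
    W=np.array(W); print("centre",W.mean(0).round(1), [np.linalg.norm(W[i]-W[j]).round(1) for i,j in ((0,1),(2,3),(0,2),(1,3))],
      [np.arctan2(*(W[j]-W[i])[::-1]).round(4) for i,j in ((0,1),(2,3),(0,2),(1,3))])
    print(boards(p,cp,20))
    u,v=(317,216) if n=="fixA" else (332,269); print("sq",cloud(cp,d)[v-3:v+4,u-3:u+4].reshape(-1,3).mean(0).round(1))
p,d,cp=load("tray"); C=cloud(cp,d)
h=p.max(2); print(h[230,290:440:6], C[230,290:440:12,2].round())
cv2.imwrite("pics/trc.png",cv2.resize(p[90:380,220:450,::-1],None,fx=2,fy=2))
E
```

```text
fixA 104 [ 485.8 -383.4]
fixA 108 [ 431.3 -108.6]
fixA 60 [ 632.6 -354.1]
fixA 98 [577.2 -77.2]
centre [ 531.7 -230.8] [np.float64(280.1), np.float64(282.3), np.float64(149.7), np.float64(149.2)] [np.float64(1.7666), np.float64(1.7683), np.float64(0.1971), np.float64(0.2118)]
[(778.9, -310.5, np.float64(-1.379), 419.1, 84.3, [185.0, 457.0]), (666.6, 25.5, np.float64(-1.379), 214.6, 177.1, [523.0, 418.0]), (538.1, -329.4, np.float64(0.192), 54.3, 45.3, [198.0, 215.0]), (500.8, -141.9, np.float64(0.198), 54.5, 45.4, [431.0, 214.0])]
sq [ 522.2 -235.     9.6]
fixB 94 [578.1 -80.6]
fixB 93 [ 632.8 -354.7]
fixB 97 [449.2 -94.8]
fixB 1 [ 495.1 -373.6]
centre [ 538.8 -226. ] [np.float64(279.5), np.float64(282.6), np.float64(129.7), np.float64(139.0)] [np.float64(-1.3738), np.float64(-1.4078), np.float64(-3.0316), np.float64(-3.0051)]
[(301.2, -86.3, np.float64(-1.38), 314.0, 84.4, [137.0, 455.0]), (416.7, -430.7, np.float64(-1.38), 288.5, 180.2, [506.0, 419.0]), (536.2, -330.2, np.float64(0.191), 48.4, 45.5, [441.0, 275.0])]
sq [ 522.4 -236.1    9.5]
[ 52  55  51  57  55  50  57  54  55  50  57  56  60  58  54  58  61  56
  58  54  53  51 130 132 176] [ 4.  3.  3.  2.  3.  2.  2.  4.  2.  3.  4.  0. -2.]
```

View pics/trc.png

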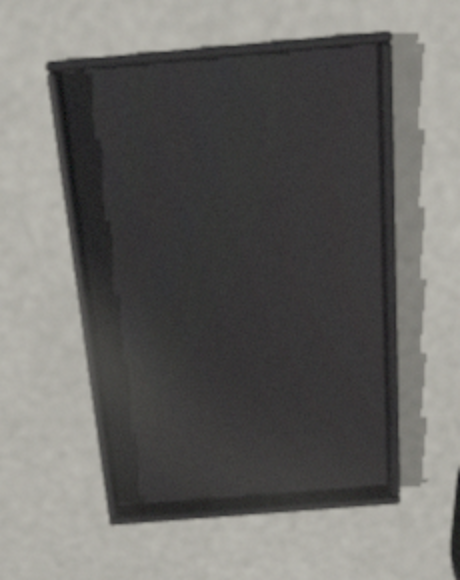

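```bash
cat >> h.py <<'E'
F0=np.array([532.0,-231.5]); FY=0.1965
def fx(x,y): c,s=np.cos(FY),np.sin(FY); return F0+[c*x-s*y,s*x+c*y]
def fxinv(P): c,s=np.cos(FY),np.sin(FY); d=np.array(P)[:2]-F0; return np.array([c*d[0]+s*d[1],-s*d[0]+c*d[1]])
KN=np.array([592.5,-220.0])
def screw_h(name):
    "height of the strip top from depth, seen from the present pose"
    p,d,cp=snap(name); C=cloud(cp,d); c,s=np.cos(FY),np.sin(FY)
    X=C[...,:2]-F0; fxx=c*X[...,0]+s*X[...,1]; fyy=-s*X[...,0]+c*X[...,1]
    m=(d>0)&(abs(fyy)<150)&(fxx>16)&(fxx<22)&(abs(fyy)>30)&(C[...,2]<60)
    pl=(d>0)&(fxx<-45)&(fxx>-80)&(abs(fyy)<140)&(C[...,2]<25)
    return np.median(C[...,2][m])-np.median(C[...,2][pl])+10, m.sum()
E
python3 - <<'E'
from h import *
p,d,cp=load("tray")
W=onz(cp,[(244,121.5),(415,107),(419.5,340),(276,350.5)],16)[:,:2]; print(W.round(1),W.mean(0).round(1))
for i,j in ((0,1),(3,2),(0,3),(1,2)): v=W[j]-W[i]; print(np.linalg.norm(v).round(1),np.arctan2(v[1],v[0]).round(3))
bot.move_pose([*fx(-40,0),220],[np.pi,0,FY-np.pi])
print("strip",screw_h("st0"))
# knob: choose start yaw so q6 ~ +2.9, turning ccw = q6 decreasing
for y in np.arange(-3.1,3.2,0.3):
    q=bot.solve_ik([*KN,54],[np.pi,0,y]); 
    if q is not None: print(round(y,2),np.round(q,2))
E
```

```text
[[421.7 335.2]
 [411.2 462.3]
 [606.5 479.3]
 [617.2 352.3]] [514.2 407.3]
127.6 1.653
127.4 1.655
196.3 0.087
196.0 0.087
strip (np.float64(32.76662545176379), np.int64(2103))
-3.1 [-0.47  0.63 -0.1   0.84  0.   -0.51]
-2.8 [-0.47  0.63 -0.1   0.84  0.   -0.81]
-2.5 [-0.47  0.63 -0.1   0.84  0.   -1.11]
-2.2 [-0.47  0.63 -0.1   0.84  0.   -1.41]
-1.9 [-0.47  0.63 -0.1   0.84  0.   -1.71]
-1.6 [-0.47  0.63 -0.1   0.84  0.   -2.01]
-1.3 [-0.47  0.63 -0.1   0.84  0.   -2.31]
-1.0 [-0.47  0.63 -0.1   0.84  0.   -2.61]
-0.7 [-0.47  0.63 -0.1   0.84  0.   -2.91]
-0.4 [-0.47  0.63 -0.1   0.84  0.    3.07]
-0.1 [-0.47  0.63 -0.1   0.84  0.    2.77]
0.2 [-0.47  0.63 -0.1   0.84  0.    2.47]
0.5 [-0.47  0.63 -0.1   0.84  0.    2.17]
0.8 [-0.47  0.63 -0.1   0.84  0.    1.87]
1.1 [-0.47  0.63 -0.1   0.84  0.    1.57]
1.4 [-0.47  0.63 -0.1   0.84  0.    1.27]
1.7 [-0.47  0.63 -0.1   0.84  0.    0.97]
2.0 [-0.47  0.63 -0.1   0.84  0.    0.67]
2.3 [-0.47  0.63 -0.1   0.84  0.    0.37]
2.6 [-0.47  0.63 -0.1   0.84  0.    0.07]
2.9 [-0.47  0.63 -0.1   0.84  0.   -0.23]
3.2 [-0.47  0.63 -0.1   0.84  0.   -0.53]
```

```bash
cat >> h.py <<'E'
def turn(q6,step,stop,mmax):
    "rotate last joint towards q6 in steps; stop once |moment z change| > mmax"
    m0=np.array(bot.get_moment())[2]; log=[]
    while abs(q6-bot.get_q()[5])>0.02:
        q=np.array(bot.get_q()); q[:5]=stop; q[5]+=np.clip(q6-q[5],-step,step); bot.set_joints(q)
        m=np.array(bot.get_moment())[2]-m0; log.append((round(float(bot.get_q()[5]),2),round(float(m),2),round(float(bot.get_finger_gap()),1),np.round(bot.get_ft_force()).tolist()))
        if abs(m)>mmax: break
    return log
E
python3 - <<'E'
from h import *
qs=np.array(bot.solve_ik([*KN,120],[np.pi,0,0.05])); print(qs.round(2)); bot.set_joints(qs)
bot.movel([*KN,54]); print(bot.get_ft_force(),bot.get_moment())
bot.grab(50); print(bot.get_finger_gap(),bot.get_grasp_force(),bot.get_ft_force(),bot.get_moment(),bot.get_clock())
q=np.array(bot.get_q())
for l in turn(-2.4,0.4,q[:5],0.3): print(l)
print(bot.get_clock())
E
```

```text
[-0.47  0.57 -0.02  0.98  0.    2.62]
[ 0.88787794 -0.23362746  0.18657812] [ 0.06627292 -0.01164297 -0.03457959]
33.97963718570888 49.25520837306976 [-0.63597759  1.07233894  6.07308885] [ 0.27085713  0.27082299 -0.01590745] 13.375
(2.22, 0.03, 34.1, [-1.0, 1.0, 0.0])
(1.83, 0.04, 34.1, [-0.0, 2.0, 0.0])
(1.44, 0.04, 34.1, [-2.0, 1.0, 2.0])
(1.04, 0.03, 34.1, [-2.0, 2.0, 3.0])
(0.65, 0.09, 34.2, [-2.0, 2.0, 4.0])
(0.26, 0.0, 34.5, [-3.0, 2.0, 4.0])
(-0.14, 0.08, 34.1, [-4.0, 2.0, 5.0])
(-0.53, 0.03, 34.6, [-3.0, 3.0, 5.0])
(-0.92, -0.64, 33.9, [2.0, 5.0, 2.0])
17.575
```

```bash
cat >> h.py <<'E'
T0=np.array([514.2,407.3]); TY=0.087
def tr(x,y=0): c,s=np.cos(TY),np.sin(TY); return T0+[c*x-s*y,s*x+c*y]
def st(tag): print(tag,"gap",round(float(bot.get_finger_gap()),1),"f",round(float(bot.get_grasp_force()),1),"ft",np.round(bot.get_ft_force(),1),"p",np.round(bot.get_tcp_pos(),1),"t",round(bot.get_clock(),1))
def grip(xy,yaw,z,f=40):
    bot.move_pose([*xy,110],[np.pi,0,yaw]); bot.movel([*xy,z]); bot.grab(f); st("grip")
E
python3 - <<'E'
from h import *
bot.open(); bot.movel([*KN,150]); st("knob off")
bot.move_pose([*fx(-40,0),220],[np.pi,0,FY-np.pi])
print("strip",screw_h("st1"))
p,d,cp=load("st1"); print([b for b in boards(p,cp,20) if b[3]<70])
E
```

```text
knob off gap 85.4 f 0.0 ft [-0.6  0.4  0.8] p [ 592.  -219.8  149.2] t 18.9
strip (np.float64(35.481848963007764), np.int64(2354))
[(500.9, -142.1, np.float64(0.197), 55.4, 45.2, [435.0, 240.0])]
```

```bash
cat >> h.py <<'E'
def extract(y,tx):
    c=fx(-10,y); yaw=FY-np.pi
    grip(c,yaw,25)
    if bot.get_finger_gap()<15: print("missed"); return
    bot.movel([*c,26.2],max_speed=30); bot.movel([*fx(-50,y),26.2],max_speed=80); st("out")
    bot.movel([*fx(-50,y),120]); st("up")
    if bot.get_finger_gap()<15: print("lost"); return
    t=tr(tx); bot.move_pose([*t,110],[np.pi,0,TY-np.pi]); st("over tray")
    bot.movel([*t,24]); bot.movel([*t,19.6],max_speed=20); st("down"); bot.open(); bot.movel([*t,120]); st("released")
E
python3 - <<'E'
from h import *
extract(94,-47)
p,d,cp=look("tr1",T0,np.pi,200); print([b for b in boards(p,cp,14) if 40<b[3]<70])
E
```

```text
grip gap 21.2 f 41.1 ft [-1.6  0.9  6. ] p [ 504.1 -141.4   25.4] t 21.5
out gap 21.7 f 25.0 ft [ 0.3 -0.1 -1.4] p [ 465.  -149.3   26.4] t 22.4
up gap 21.0 f 46.0 ft [ 0.7 -0.7 -1.4] p [ 464.3 -148.8  119.3] t 23.2
over tray gap 20.5 f 46.0 ft [ 0.1  0.1 -1. ] p [468.  402.3 110. ] t 25.1
down gap 20.8 f 46.0 ft [ 0.5 -0.4 -0.4] p [467.5 403.3  19.9] t 26.2
released gap 85.4 f 0.0 ft [-0.1  0.   0.3] p [466.9 402.9 119.2] t 27.7
[(515.8, 200.0, np.float64(-0.032), 60.0, 47.0, [75.0, 247.0]), (466.6, 403.2, np.float64(0.087), 60.9, 46.8, [320.0, 186.0])]
```

Run:
```python
from h import *
extract(-98,47)
p,d,cp=look("tr2",T0,np.pi,200); print([b for b in boards(p,cp,14) if 40<b[3]<70])
p,d,cp=look("mat2",[540,135],np.pi,200); print([b for b in boards(p,cp,13) if 40<b[3]<70]); st("")
a=[cv2.resize(cv2.imread(f"pics/{n}.png"),(400,300)) for n in ["tr2","mat2"]]
cv2.imwrite("pics/m2.png",np.hstack(a))
```

```text
grip gap 21.0 f 41.2 ft [-1.1  0.9  4.7] p [ 541.6 -329.8   25.5] t 32.1
out gap 20.9 f 40.7 ft [ 0.3  0.3 -1. ] p [ 502.3 -337.6   26.4] t 33.0
up gap 20.9 f 40.7 ft [-0.3 -0.6 -1.4] p [ 501.8 -337.   119.2] t 33.8
over tray gap 20.9 f 40.7 ft [ 0.5 -0.1 -0.9] p [561.6 410.5 110. ] t 36.5
down gap 20.9 f 40.6 ft [ 0.7  0.6 -1.9] p [561.1 411.5  19.9] t 37.5
released gap 85.4 f 0.0 ft [ 0.1 -0.5 -0.3] p [560.5 411.1 119. ] t 39.0
[(559.2, 411.4, np.float64(0.087), 60.7, 46.1, [330.0, 295.0]), (515.9, 200.3, np.float64(-0.016), 60.0, 46.7, [75.0, 247.0]), (466.6, 403.2, np.float64(0.09), 61.0, 46.9, [320.0, 187.0])]
[(516.5, 198.2, np.float64(-0.024), 60.6, 46.8, [402.0, 216.0]), (506.1, 70.2, np.float64(-0.295), 60.3, 46.5, [243.0, 203.0])]
 gap 85.5 f 0.0 ft [-0.1 -0.4  0. ] p [513.2 136.  199.8] t 40.7
```

View pics/m2.png

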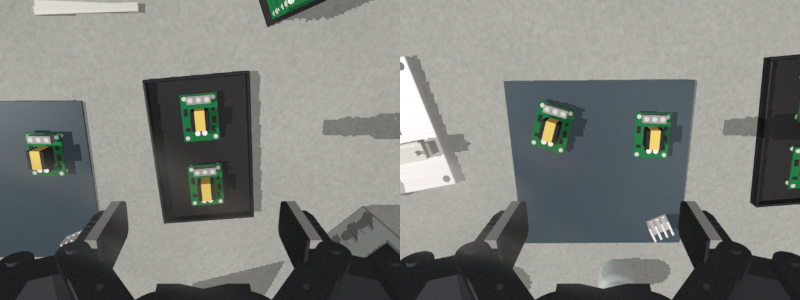

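Both finished boards are standing in the tray, at (205,105) and (207,185) in the left half. The new boards haven't moved. Loading the first one into nest 1.

```bash
cat >> h.py <<'E'
def ff(): 
    f=np.mean([bot.get_ft_force() for _ in range(3)],0)[:2]; c,s=np.cos(FY),np.sin(FY); return np.array([c*f[0]+s*f[1],-s*f[0]+c*f[1]])
def pushto(p,d,n,fmax,z):
    "step 1 mm from fixture point p along d, up to n mm, until reaction exceeds fmax; returns the commanded point"
    p=np.array(p,float); d=np.array(d,float); f0=ff()@d
    for i in range(n):
        p=p+d; bot.movel([*fx(*p),z],max_speed=25)
        if f0-ff()@d>fmax: break
    print("push",d,"steps",i+1,"at",p.round(1),"tcp",fxinv(bot.get_tcp_pos()).round(1),"ff",ff().round(1)); return p
def load_board(xy,byaw,ys):
    grip(xy,byaw-np.pi,18.2)
    bot.movel([*xy,110]); st("up")
    if bot.get_finger_gap()<15: print("lost"); return
    a=np.array([-26,ys+23+5]); yaw=FY-np.pi
    bot.move_pose([*fx(*a),110],[np.pi,0,yaw]); st("over")
    bot.movel([*fx(*a),32]); bot.movel([*fx(*a),25.8],max_speed=20); st("down")
E
python3 - <<'E'
from h import *
load_board([506.1,70.2],-0.295,-121)
bot.wait(.3);p,d,cp=snap("ld1")
s,_=bot.read_camera("side"); K=np.vstack([cv2.resize(p[120:480,120:520,::-1],(800,500))[:300],cv2.resize(s[270:430,230:410,::-1],(800,300))])
cv2.imwrite("pics/ld1v.png",K)
E
```

```text
grip gap 20.9 f 41.1 ft [-0.6  0.5  6.8] p [506.3  70.2  18.6] t 42.5
up gap 21.2 f 40.4 ft [-0.5 -0.3 -1.2] p [505.6  70.2 109.3] t 43.3
over gap 20.9 f 40.4 ft [ 1.   0.5 -1.4] p [ 524.8 -326.7  109.7] t 44.8
down gap 20.9 f 40.4 ft [ 0.2 -0.3 -1.1] p [ 524.6 -327.8   25.9] t 45.9
```

View pics/ld1v.png

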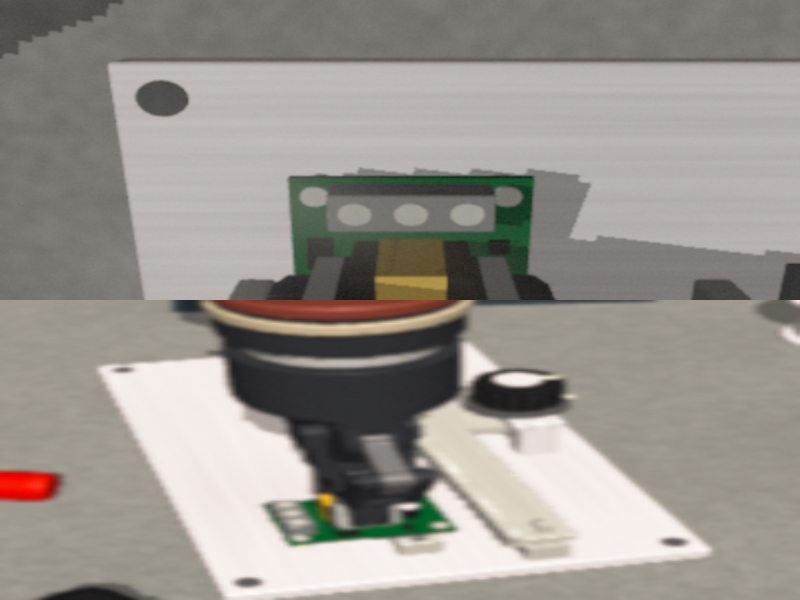

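The board is held square to the plate, just in front of the strip, with the stop block on its right side. Next: slide it home.

```bash
cat >> h.py <<'E'
def home(ys):
    z=25.6; p=np.array([-26,ys+28.])
    bot.movel([*fx(-14,ys+28.),z],max_speed=40)
    p=pushto([-14,ys+28],[1,0],9,6,z)
    p=pushto(p,[0,-1],9,5,z)
    p=pushto(p,[1,0],4,8,z)
    st("pressed"); bot.movel([*fx(*p),24.9],max_speed=20); st("low")
    bot.open(); bot.movel([*bot.get_tcp_pos()[:2],120]); st("free")
    return p
def check(name,c=(-10,0)):
    p,d,cp=look(name,fx(*c),FY-np.pi,150)
    for b in boards(p,cp,20):
        if 40<b[3]<70: print("board fixture",fxinv(b[:2]).round(1),"yaw err",round(b[2]-FY,3),b[3:5])
E
python3 - <<'E'
from h import *
home(-121)
check("ck1",(-10,-60))
E
```

```text
push [1. 0.] steps 5 at [ -9. -93.] tcp [-10.5 -93. ] ff [-9.4 -0.2]
push [ 0. -1.] steps 2 at [ -9. -95.] tcp [-10.5 -93.2] ff [-8.4  5.8]
push [1. 0.] steps 2 at [ -7. -95.] tcp [-10.4 -93.2] ff [-17.1   6.5]
pressed gap 20.9 f 42.6 ft [-18.    3.1  16.8] p [ 540.  -325.    25.6] t 49.0
low gap 21.0 f 43.4 ft [-20.    4.4  22.7] p [ 540.  -325.    25.5] t 49.3
free gap 85.4 f 0.0 ft [-0.1  0.7 -0.3] p [ 543.3 -325.7  119.2] t 50.7
board fixture [-24.3 -93.4] yaw err -1.582 (45.1, 32.1)
```

View pics/ck1.png

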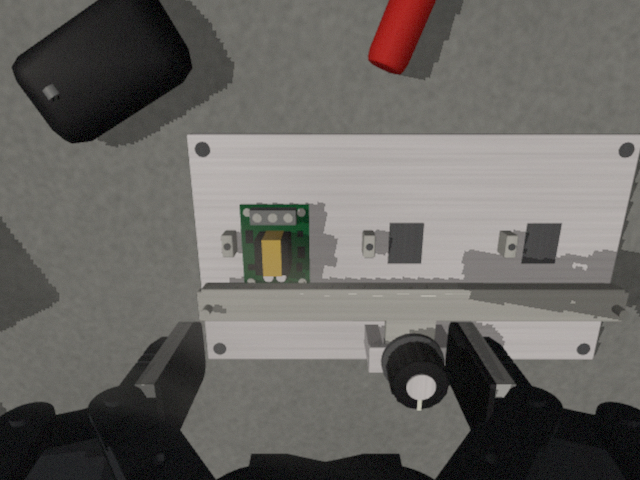

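The picture shows the board back under the strip. Its right edge (242 px) is about 4.5 mm short of the block (236 px), because friction from the x preload stopped the sideways push. I'll regrip, relieve x, push sideways, then push back.

```bash
cat > /tmp/new.py <<'E'
def seat(ys,y0,x0=-12.5):
    "board gripped at fixture (x0,y0): side stop first with no back preload, then fence, then side again"
    z=26.0; bot.movel([*fx(x0,y0),z],max_speed=30); st("relieved")
    p=pushto([x0,y0],[0,-1],12,8,z); y=fxinv(bot.get_tcp_pos())[1]
    p=np.array([x0,y]); bot.movel([*fx(*p),z],max_speed=25)
    p=pushto(p,[1,0],9,8,z)
    x=fxinv(bot.get_tcp_pos())[0]; p=np.array([x+.5,y]); bot.movel([*fx(*p),z],max_speed=25)
    p=pushto(p,[0,-1],4,6,z); st("seated")
    bot.movel([*fx(x+.5,y-.3),z],max_speed=25); bot.movel([*fx(x+.5,y-.3),25.4],max_speed=20); st("low")
    bot.open(); bot.movel([*fx(x,y),120]); st("free")
E
cat /tmp/new.py >> h.py
python3 - <<'E'
from h import *
grip(fx(-10,-93.3),FY-np.pi,25.6)
seat(-121,-93.3)
check("ck2",(-10,-60))
cv2.imwrite("pics/ck2v.png",cv2.resize(cv2.imread("pics/ck2.png")[180:330,190:390],None,fx=4,fy=4))
E
```

```text
grip gap 20.5 f 41.1 ft [-0.3  0.6  4.7] p [ 540.6 -325.1   26. ] t 52.7
relieved gap 21.0 f 40.9 ft [-2.   0.2  3.3] p [ 537.7 -325.5   26. ] t 52.9
push [ 0. -1.] steps 8 at [ -12.5 -101.3] tcp [-12.5 -98.9] ff [ 0.4 13.4]
push [1. 0.] steps 4 at [ -8.5 -98.9] tcp [-10.3 -98.6] ff [-7.5  3.8]
push [ 0. -1.] steps 2 at [  -9.8 -100.9] tcp [-10.5 -98.8] ff [-3.1 11.8]
seated gap 21.4 f 42.1 ft [-5.4 11.  12.7] p [ 541.  -330.4   26. ] t 56.9
low gap 20.8 f 42.2 ft [-4.4  6.4 13.3] p [ 541.1 -330.3   25.9] t 57.4
free gap 85.3 f 0.0 ft [-0.3  0.4  0.1] p [ 540.7 -330.1  119.2] t 58.9
board fixture [-25.4 -98.5] yaw err -1.588 (45.0, 31.4)
```

View pics/ck2v.png

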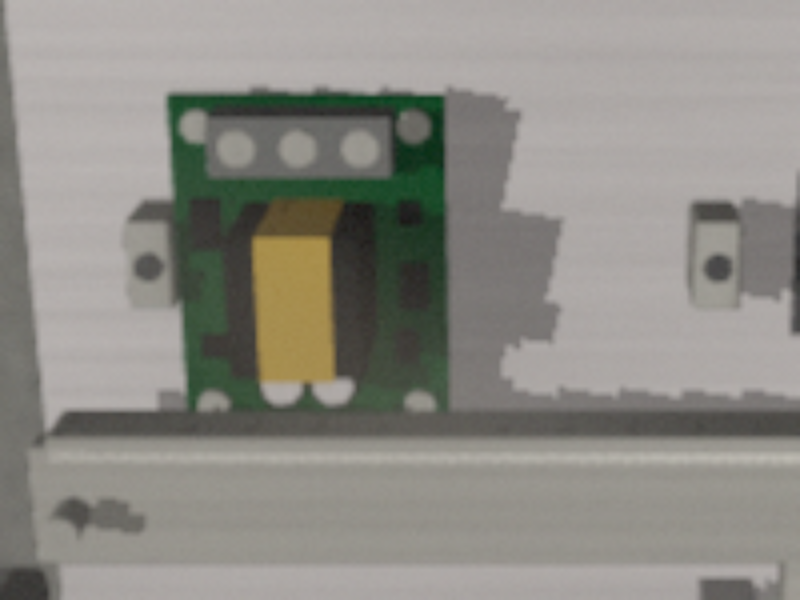

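```bash
cat >> h.py <<'E'
def edges(name,yc):
    "front and right (-y) edge of a seated board near fixture y=yc, in fixture coordinates on z=20"
    p,d,cp=load(name); h=cv2.cvtColor(p,cv2.COLOR_RGB2HSV); m=cv2.inRange(h,(45,90,18),(88,255,255))
    v,u=np.nonzero(m); W=onz(cp,np.c_[u,v],20)[:,:2]-F0; c,s=np.cos(FY),np.sin(FY)
    X=c*W[:,0]+s*W[:,1]; Y=-s*W[:,0]+c*W[:,1]; k=(abs(Y-yc)<30)&(X>-60)&(X<16); X,Y=X[k],Y[k]
    b=np.arange(yc-20,yc+20,2.); F=[(t,X[abs(Y-t)<1].min()) for t in b if (abs(Y-t)<1).any()]
    b=np.arange(-37,10,2.); G=[(t,Y[abs(X-t)<1].min()) for t in b if (abs(X-t)<1).any()]; H=[(t,Y[abs(X-t)<1].max()) for t in b if (abs(X-t)<1).any()]
    out=[]
    for Q,t0 in ((F,yc),(G,-14),(H,-14)):
        Q=np.array(Q); md=np.median(Q[:,1]); Q=Q[abs(Q[:,1]-md)<2]; a=np.polyfit(*Q.T,1); out.append((round(np.polyval(a,t0),2),round(a[0],4)))
    print(name,yc,"front",out[0],"right",out[1],"left",out[2])
E
python3 - <<'E'
from h import *
edges("fixA",-98); edges("fixA",94); edges("st0",-98); edges("ck1",-93); edges("ck2",-98)
E
```

```text
fixA -98 front (np.float64(-40.52), np.float64(0.0046)) right (np.float64(-119.68), np.float64(0.0027)) left (np.float64(-75.27), np.float64(-0.0096))
fixA 94 front (np.float64(-40.46), np.float64(0.0046)) right (np.float64(71.48), np.float64(-0.0)) left (np.float64(116.04), np.float64(-0.0009))
st0 -98 front (np.float64(-40.77), np.float64(-0.0237)) right (np.float64(-119.64), np.float64(0.0036)) left (np.float64(-116.53), np.float64(0.0062))
ck1 -93 front (np.float64(-40.05), np.float64(-0.0016)) right (np.float64(-114.47), np.float64(0.0512)) left (np.float64(-71.06), np.float64(-0.0121))
ck2 -98 front (np.float64(-40.7), np.float64(-0.0018)) right (np.float64(-120.27), np.float64(0.0117)) left (np.float64(-76.24), np.float64(-0.0166))
```

The seated board matches the reference edges of the boards that were home at the start, to within about 0.5 mm. Next is the second board, after a fresh look at the mat.

Run:
```python
from h import *
p,d,cp=look("mat3",[540,135],np.pi,200); B=[b for b in boards(p,cp,13) if 55<b[3]<65]; print(B)
assert len(B)==1
b=B[0]; load_board(b[:2],b[2],71)
if bot.get_finger_gap()>15:
    seat(71,99)
    check("ck3",(-10,40)); edges("ck3",94)
    cv2.imwrite("pics/ck3v.png",cv2.resize(cv2.imread("pics/ck3.png"),(600,450)))
```

```text
[(516.5, 198.2, np.float64(-0.024), 60.6, 46.8, [404.0, 215.0])]
grip gap 21.0 f 41.1 ft [-0.6 -1.1  5.7] p [516.7 198.2  18.6] t 62.7
up gap 20.9 f 40.3 ft [ 0.1 -0.5 -0.7] p [515.9 198.1 109.2] t 63.5
over gap 21.0 f 40.3 ft [-1.3  0.  -0.9] p [ 487.3 -138.7  109.7] t 64.8
down gap 21.1 f 40.3 ft [ 0.2  0.4 -0.4] p [ 487.2 -139.5   25.9] t 65.9
relieved gap 20.9 f 40.3 ft [-0.3  0.1 -0.3] p [ 500.4 -136.8   25.9] t 66.5
push [ 0. -1.] steps 8 at [-12.5  91. ] tcp [-12.7  93.2] ff [ 1.  10.2]
push [1. 0.] steps 5 at [-7.5 93.2] tcp [-10.3  93.4] ff [-13.4   2.5]
push [ 0. -1.] steps 2 at [-9.8 91.2] tcp [-10.5  93.1] ff [-2.2 10.8]
seated gap 20.9 f 41.2 ft [-4.3 10.1  4.4] p [ 503.6 -142.2   25.8] t 70.8
low gap 21.1 f 41.3 ft [-6.6  5.6  7. ] p [ 503.6 -142.    25.6] t 71.3
free gap 85.9 f 0.0 ft [0.6 0.3 0.3] p [ 503.3 -141.9  119.3] t 72.7
board fixture [-12.9  93.2] yaw err -0.002 (55.0, 45.4)
board fixture [-14.3 -97.9] yaw err -0.002 (52.7, 46.1)
ck3 94 front (np.float64(-40.46), np.float64(0.001)) right (np.float64(70.97), np.float64(0.0077)) left (np.float64(115.59), np.float64(-0.0009))
```

View pics/ck3v.png

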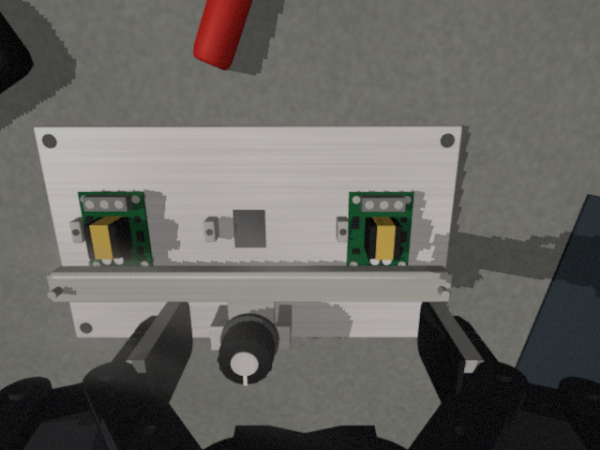

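Both boards are seated (113,230 and 380,230). I'll give each a gentle square push on the terminal front with shut fingers, then check.

Run:
```python
from h import *
bot.move_pose([*fx(-80,94),100],[np.pi,0,FY+np.pi/2]); bot.grab(30)
for y in (93.5,-98.5):
    bot.move_pose([*fx(-80,y),60],[np.pi,0,FY+np.pi/2]); bot.movel([*fx(-75,y),24])
    bot.movel([*fx(-62,y),24],max_speed=60); pushto([-62,y],[1,0],20,8,24)
    bot.movel([*fx(-80,y),24]); bot.movel([*fx(-80,y),60]); st("")
bot.open()
check("ck4",(-10,0)); edges("ck4",93.5); edges("ck4",-98)
```

```text
push [1. 0.] steps 19 at [-43.   93.5] tcp [-45.   93.7] ff [-8.2 -0.9]
 gap -0.2 f 0.0 ft [-0.1  0.5 -0.3] p [ 436.6 -155.7   60.4] t 81.8
push [1. 0.] steps 19 at [-43.  -98.5] tcp [-45.  -98.4] ff [-9.8 -0.2]
 gap -0.1 f 0.0 ft [-0.2  0.7 -0. ] p [ 473.9 -344.    60.5] t 88.9
board fixture [-12.6  92.9] yaw err -0.001 (55.1, 45.7)
board fixture [-12.8 -98.1] yaw err -0.001 (55.1, 45.8)
ck4 93.5 front (np.float64(-40.16), np.float64(0.0008)) right (np.float64(70.84), np.float64(0.0054)) left (np.float64(115.52), np.float64(-0.0028))
ck4 -98 front (np.float64(-40.3), np.float64(0.0007)) right (np.float64(-120.51), np.float64(0.0021)) left (np.float64(-76.04), np.float64(0.0183))
```

Run:
```python
from h import *
qs=np.array(bot.solve_ik([*KN,120],[np.pi,0,0.05])); qs[5]=0; bot.set_joints(qs); qs[5]=-2.75; bot.set_joints(qs); print(np.round(bot.get_tcp_pos(),1))
y=bot.get_ee_rot()
bot.movel([*KN,54]); bot.grab(60); st("knob")
q=np.array(bot.get_q()); print(q.round(2))
for l in turn(2.95,0.4,q[:5],0.6): print(l)
bot.open(); st("")
bot.movel([*KN,150]); q=np.array(bot.get_q()); q[5]=0; bot.set_joints(q)
bot.move_pose([*fx(-40,0),220],[np.pi,0,FY-np.pi]); print("strip",screw_h("st5"))
check("ck5",(0,0)); edges("ck5",93.5); edges("ck5",-98)
cv2.imwrite("pics/kn.png",np.hstack([cv2.resize(cv2.imread(f"pics/{n}.png")[300:420,270:370],None,fx=4,fy=4) for n in ("ck4","ck5")]))
```

```text
[ 592.4 -220.   120.1]
knob gap 34.0 f 59.2 ft [-1.2  1.   6.2] p [ 592.9 -220.1   54.9] t 95.2
[-0.47  0.63 -0.1   0.84  0.   -2.75]
(-2.35, -0.05, 33.9, [-1.0, 1.0, 0.0])
(-1.96, -0.01, 33.8, [-1.0, -0.0, 1.0])
(-1.57, -0.01, 34.3, [-3.0, 0.0, 3.0])
(-1.17, -0.05, 33.9, [-5.0, 1.0, 4.0])
(-0.78, -0.04, 33.9, [-4.0, -0.0, 6.0])
(-0.39, -0.02, 33.7, [-5.0, 1.0, 5.0])
(0.01, -0.03, 33.8, [-4.0, 2.0, 5.0])
(0.4, -0.03, 33.7, [-5.0, 2.0, 6.0])
(0.79, -0.01, 34.0, [-4.0, 2.0, 6.0])
(1.18, -0.06, 34.1, [-3.0, 1.0, 5.0])
(1.58, -0.06, 33.7, [-4.0, 2.0, 5.0])
(1.97, 0.02, 34.0, [-3.0, 3.0, 4.0])
(2.36, -0.01, 33.5, [-2.0, 2.0, 5.0])
(2.75, 0.07, 34.0, [-3.0, 3.0, 4.0])
(2.94, -0.01, 34.0, [-3.0, 4.0, 6.0])
 gap 85.9 f 0.0 ft [0.  0.  1.4] p [ 592.9 -220.2   54.9] t 102.6
strip (np.float64(31.78918619875705), np.int64(1959))
board fixture [-13.3  93. ] yaw err 0.001 (53.8, 45.6)
board fixture [-13.5 -98.1] yaw err 0.001 (53.0, 45.8)
ck5 93.5 front (np.float64(-40.24), np.float64(-0.0011)) right (np.float64(70.79), np.float64(0.0078)) left (np.float64(115.5), np.float64(-0.001))
ck5 -98 front (np.float64(-40.03), np.float64(-0.0011)) right (np.float64(-120.53), np.float64(0.0029)) left (np.float64(-75.74), np.float64(-0.005))
```

View pics/kn.png

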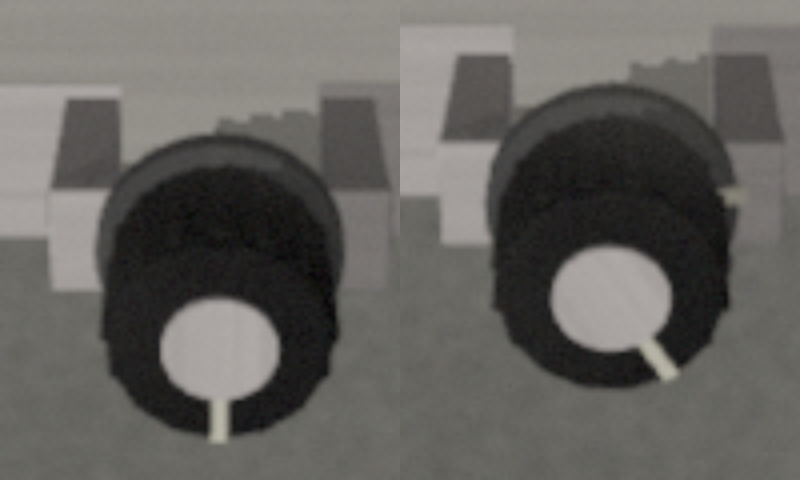

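The clamp is down: strip top at 31.8 mm, and the knob turned 5.69 rad. The collar mark (735,195) now leads the knob mark (660,360) by about 1.1 rad, so the clutch has slipped roughly three clicks. I'll take a final look before handing in.

Run:
```python
from h import *
bot.move_pose([300,0,300],[np.pi,0,np.pi]); snap("fin","scene"); st("")
```

```text
gap 85.5 f 0.0 ft [-0.4 -0.6  0.9] p [300.7  -0.4 299.9] t 108.6
```

View pics/fin.png

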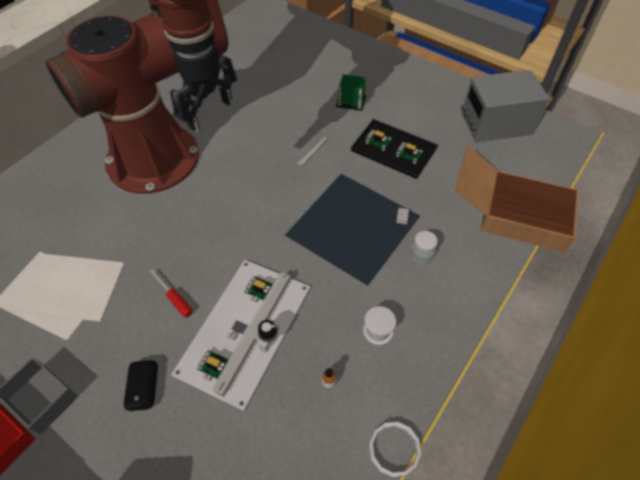

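The mat is empty of boards. Two boards are in the tray (378,138 and 410,152), two are clamped in the fixture (258,287 and 212,362), and the other items haven't moved.

```bash
python3 -c "
from rig import bot
print(bot.job_done())"
```

```text
the job is handed in; nothing more can be done
None
```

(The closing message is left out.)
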